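# Shut down the soldering place at its isolators

## Task

Soldering is finished for today. Flip the red isolator handle over to off (the soldering iron) first, then the green one (the fume extractor), and leave the blue one (the computer) switched on.

Things in the scene. Friction and masses are not known exactly. Their poses are not given: they have to be found in the camera images.
- red_handle: Red isolator handle (soldering iron): paddle 14 (x) x 40 (y) x 48 mm on a steel stem. Origin on its hinge (y axis), 50 mm above the bench; z runs along the handle, paddle at z = 37 to 85 mm. ON: leans 29 degrees from vertical to its own -x side (roughly towards the robot). OFF: leans 29 degrees to its +x side. Weighted at the top: pushed well past upright (about 1 N) it falls over by itself and stays. Starts ON.
- green_handle: Green isolator handle (fume extractor): same shape, frame and action as the red one; starts ON. Each handle stands mid-way on a grey box fixed to the bench, 90 mm along the swing, 64 mm wide, 42 mm high; two hinge cheeks rise to 59 mm within 18 mm of the hinge. On the box a white bar marks the ON end, a black dot the OFF end.
- blue_handle: Blue isolator handle (computer): same shape, frame, action and box as the red one; starts ON and must stay ON. The three boxes stand in a rough row, 0.14 m or more apart, in any order, each turned up to 29 degrees.
Things that resemble listed ones, but are neither listed nor needed, are in the scene too. Leave any pink look-alike of the part that bears red_handle alone.

How it is judged:
On the way, in this order (a step that is already met when the one before it is completed fails the run):
1. the red handle is off while the green one is still on (angle between red_handle's own x axis and vertical above 1.87 rad and angle between green_handle's own x axis and vertical below 1.27 rad), for 0.2 s.
2. the green handle is off too (angle between each of green_handle, red_handle's own x axis and vertical above 1.87 rad), for 0.2 s.
At the end, for the whole second after the job is handed in: The red and green handles lean to their off side by at least 17 degrees from upright, the blue handle still leans to its on side by at least 17 degrees, and all three are at rest (all of step 2 and angle between blue_handle's own x axis and vertical below 1.27 rad and angular speed of each of red_handle, green_handle, blue_handle below 0.2 rad/s); the robot touches nothing.
It fails at once if the blue handle is pushed past upright, out of on (angle between blue_handle's own x axis and vertical above 1.571 rad).
It also fails if it takes over 40 s, if anything falls off the work surface, if the arm or the gripper's body presses on something with over 40 N, if the wrist force passes 120 N, or if a joint passes its speed limit or range.

## Robot

A 7-joint arm with a two-finger parallel gripper is mounted at the origin on the work surface. World frame = base frame: x ahead of the robot, y to its left, z up, the work surface at z = 0. Lengths are in m, angles in rad, forces in N, time in s.
With the tool pointing down it reaches from about 0.4 to 0.85 m from the base axis. Payload 4.5 kg.
Tool frame: the origin (TCP) lies between the finger pads; the fingertips stand 8 mm ahead of it and the grasp point (between the pads) lies 11 mm behind it; z points along the fingers, y is the direction in which the jaws open and shut (so a half turn about z gives the same grasp; the last joint's range is limited). The gripper opens to 88 mm and grips with 3 to 60 N. Pads are 18 mm wide; open, the fingers measure 123 mm over their backs; the gripper's body (75 mm by 187 mm) begins 45 mm behind the grasp point.
Start: joints at [-1.11, 0.689, -0.195, 1.565, 0.157, 0.902, -0.215], TCP at [0.259, 0.569, 0.247] pointing down, gripper open.
Joint ranges: [-3.01, 3.01], [-0.46, 2.08], [-1.47, 1.51], [0.13, 2.56], [-1, 4.14], [0.04, 2.09], [-2.66, 2.66]. Speed limits (rad/s): [2.57, 2.57, 3.14, 3.14, 3.14, 3.14, 3.14].

## Interface

Orientations are given as a unit quaternion [x, y, z, w].
In Python, from plant import r gives the robot as it stands.
- The arm moves only by the tool carry_out, never from a script. Its argument "commands" is a list that holds one entry, the list of rows, each a list of 7 numbers: the turn, a rotation vector about the tool's x, y, z in rad, then the shift along the tool's x, y, z in cm, then the finger opening in cm, from 0 to 8.81. A call has 1 to 10 rows; each row is the pose to reach, as a shift and turn from the pose commanded when the call began, along the tool's axes at that moment; what a row does not reach only later rows make up. A row lasts 1/12 s, in which the tool goes at most 41.7 mm and 7.16 degrees, less where a joint would pass 70% of its speed; a pose out of reach is approached as far as the arm can. A call with a gripper value outside its range is refused whole. The fingers move at their own pace and stop on an object; "force" is the grip in N (left out, the last holds). Time passes only in rows, so rows that repeat a pose let the fingers close. It gives the time, the measured TCP pose, the force and the opening at its end, in the units of the state.
- r.get_state(): the state, without advancing time (a new reading comes with each control period).
- r.snapshot(name): name is "scene" or "top" or "wrist"; returns a dict with "pixels" (480x640x3 uint8, red, green, blue), "mtx" (3x3 intrinsics, pixels), "xyz" and "rotation" of the camera in the world. Camera axes: x right, y down, z forward; pixel columns grow to the right and rows downward; lengths in m; the calibration is good to about 2 mm. The wrist camera is an equidistant fisheye: a pixel r from the principal point sees the ray r / f radians off the axis. A picture is of the moment at which its call begins. There is no depth.
- r.finish_job(): hands the job in, once; it reports no verdict.
The state is a dict: "clock": time; "q": joint angles; "qd": joint speeds; "joint_torque": joint torques, N m; "tool_pos": TCP position; "eef_rot": TCP orientation; "contact_force": force on the tool from outside, world axes, zero at the start; "moment": the same for the moment, N m; "opening": opening from 0.0 (shut) to 1.0 (fully open).
Only numpy, scipy, OpenCV 4.12 (cv2) and the standard library are available. Lean on these libraries where they do the work, as an engineer would, in place of code of your own. Each camera call takes 0.05 s, during which the arm holds its last target.

## Working session

There is one attempt and no reset: what is moved stays moved. The work goes in short steps, Python scripts to look and compute and a tool call to move; the robot and the scene stay as the last step left them, time stands still between calls to the robot, and variables do not carry over. Pictures are saved under pics/ and viewed, and the job is handed in when it is done.

Besides the shell and the picture viewer there is one more tool, called in YAML: its name, and indented under it one key for each argument. carry_out: Moves the arm, as the interface text tells. Its arguments: {"type":"object","properties":{"commands":{"type":"array"},"force":{"type":"number"}},"required":["commands"]}

```bash
mkdir -p pics
python3 - <<'E'
from plant import r
import cv2,numpy as np
s=r.get_state();print(s)
for n in("scene","top"):
    d=r.snapshot(n);cv2.imwrite(f"pics/{n}0.png",d["pixels"][:,:,::-1]);np.savez(f"{n}0.npz",**{k:np.array(v) for k,v in d.items()})
    print(n,d["mtx"],d["xyz"],d["rotation"])
E
```

```text
{'clock': 0.0, 'q': array([-1.11020227,  0.68997482, -0.19449256,  1.56631484,  0.15730146,
        0.90249911, -0.2151209 ]), 'qd': array([-0.00195844,  0.00047546,  0.00102545, -0.00131931, -0.00170808,
       -0.0019915 , -0.00045682]), 'joint_torque': array([-6.33138939e-05, -5.27564156e+01, -1.26669656e+00, -1.53433889e+01,
       -5.26343216e-02,  6.51455615e-03,  1.87068486e-04]), 'tool_pos': array([0.25852667, 0.56836186, 0.24592297]), 'eef_rot': array([ 2.11759360e-01,  9.77321420e-01, -8.95068905e-04, -1.19411861e-04]), 'contact_force': array([ 0.49235342, -0.31677903,  0.37178317]), 'moment': array([ 0.01233848, -0.0097063 ,  0.01149836]), 'opening': 0.9983615060042063}
scene [[468.47300057   0.         321.67580654]
 [  0.         468.47300057 244.22761445]
 [  0.           0.           1.        ]] [ 1.1782881  -0.07582412  0.48522042] [ 0.67495817  0.55713764 -0.30675378 -0.37407384]
top [[508.18443645   0.         322.75176179]
 [  0.         508.18443645 237.94691998]
 [  0.           0.           1.        ]] [0.40447879 0.0534324  0.87664172] [-0.70416577  0.70541308 -0.06042218  0.05377839]
```

View pics/scene0.png

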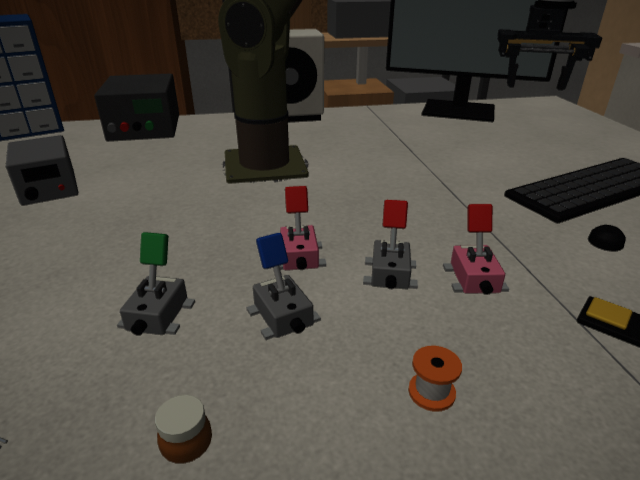

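View pics/top0.png

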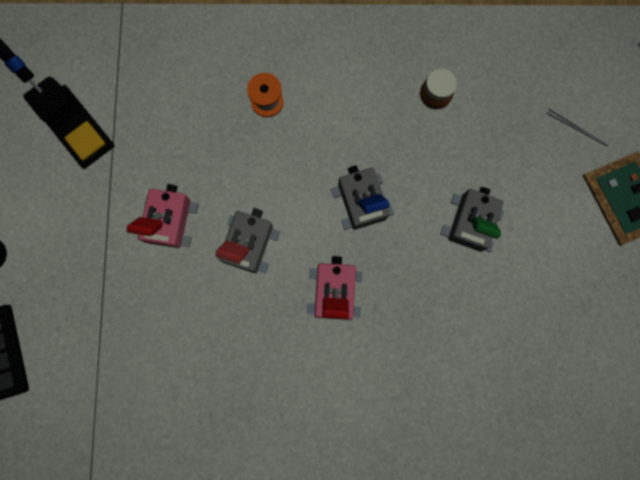

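The scene view shows three red paddles: two on pink bases, at scene (298,200) and (480,218), and one on a grey base at (396,214). In the top view these are (335,305) pink, (145,226) pink and (232,250) grey. The grey-based one is red_handle. Green is at top (487,228), blue at (374,202). I'll check this in a close crop.

Run:
```python
import cv2,numpy as np
im=cv2.imread("pics/top0.png")
c=im[150:330,120:520]; c=cv2.resize(c,None,fx=2,fy=2,interpolation=cv2.INTER_CUBIC); c=cv2.convertScaleAbs(c,alpha=1.6)
cv2.imwrite("pics/c1.png",c)
c=im[170:290,200:300]; c=cv2.resize(c,None,fx=5,fy=5,interpolation=cv2.INTER_CUBIC); c=cv2.convertScaleAbs(c,alpha=1.8)
cv2.imwrite("pics/c2.png",c)
```

```text
(no output)
```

View pics/c1.png

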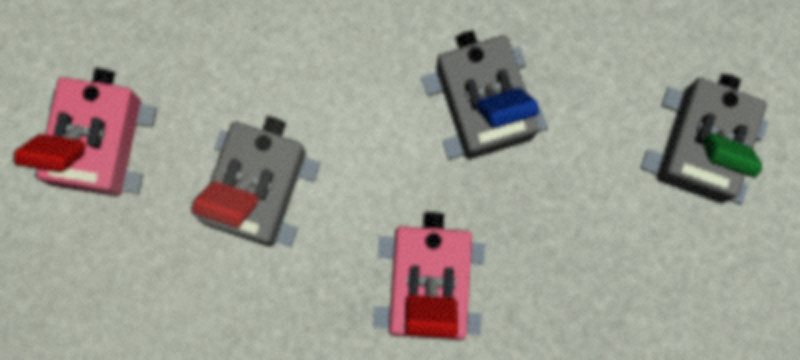

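View pics/c2.png

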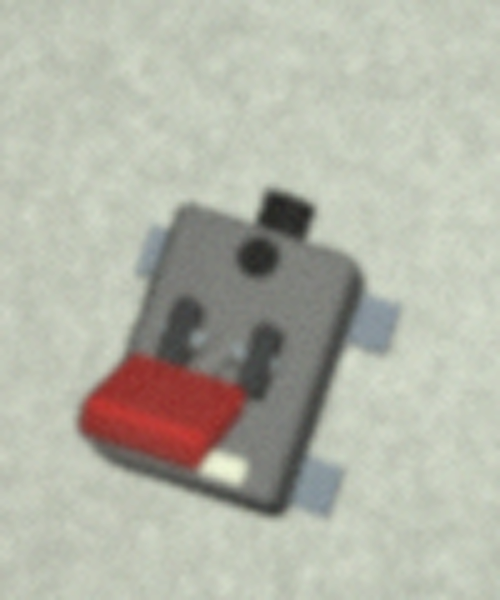

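The crop confirms it: red_handle's paddle is on a grey base, with the black OFF dot at top (251,221) and the paddle at (232,250). Next I'll localise all three.

```bash
cat > h.py <<'E'
import cv2,numpy as np
from scipy.spatial.transform import Rotation as R
def ld(n): return np.load(n+"0.npz")
def ray(d,uv):
    x=np.linalg.solve(d["mtx"],[uv[0],uv[1],1.]);v=R.from_quat(d["rotation"]).as_matrix()@x if d["rotation"].size==4 else d["rotation"]@x
    return d["xyz"],v/np.linalg.norm(v)
def plane(d,uv,z):
    o,v=ray(d,uv);return o+v*(z-o[2])/v[2]
def tri(a,b):
    A=np.zeros((3,3));B=np.zeros(3)
    for o,v in(a,b):
        P=np.eye(3)-np.outer(v,v);A+=P;B+=P@o
    p=np.linalg.solve(A,B);return p,[np.linalg.norm((np.eye(3)-np.outer(v,v))@(p-o)) for o,v in(a,b)]
E
python3 - <<'E'
from h import *
def blobs(d):
    hsv=cv2.cvtColor(d["pixels"],cv2.COLOR_RGB2HSV);out={}
    for n,lo,hi in(("red",0,6),("green",50,75),("blue",105,130)):
        m=cv2.inRange(hsv,(lo,110,50),(hi,255,255))
        if n=="red":m|=cv2.inRange(hsv,(176,190,50),(180,255,255))
        k,l,s,c=cv2.connectedComponentsWithStats(m)
        out[n]=[(c[i].round(1),s[i,4],s[i,:4]) for i in range(1,k) if s[i,4]>150]
    return out
for n in("top","scene"):
    for k,v in blobs(ld(n)).items():print(n,k,v)
t=ld("top");g=cv2.cvtColor(t["pixels"],cv2.COLOR_RGB2GRAY)
for n,(x,y) in dict(red=(251,221),blue=(357.5,177),green=(485,199)).items():
    w=g[int(y)-7:int(y)+8,int(x)-7:int(x)+8]
    k,l,s,c=cv2.connectedComponentsWithStats((w<40).astype('uint8'))
    print(n,[(c[i]+[int(x)-7,int(y)-7],s[i,4]) for i in range(1,k)])
im=cv2.imread("pics/top0.png")
a=[cv2.convertScaleAbs(cv2.resize(im[y:y+80,x:x+80],None,fx=5,fy=5,interpolation=cv2.INTER_CUBIC),alpha=1.8) for x,y in((325,155),(438,175))]
cv2.imwrite("pics/c3.png",np.hstack(a))
E
```

```text
top red [(array([144.2, 225.9]), np.int32(468), array([127, 217,  35,  19], dtype=int32)), (array([232. , 251.6]), np.int32(475), array([216, 241,  33,  23], dtype=int32)), (array([335.1, 308.1]), np.int32(503), array([323, 297,  26,  22], dtype=int32))]
top green [(array([488.2, 227.1]), np.int32(247), array([477, 217,  24,  21], dtype=int32))]
top blue [(array([376.9, 205. ]), np.int32(227), array([365, 195,  24,  18], dtype=int32))]
scene red [(array([296. , 198.9]), np.int32(571), array([285, 186,  23,  27], dtype=int32)), (array([394.8, 213.5]), np.int32(649), array([383, 200,  25,  29], dtype=int32)), (array([479.6, 217.4]), np.int32(676), array([468, 204,  25,  28], dtype=int32))]
scene green [(array([151.8, 247.8]), np.int32(673), array([140, 233,  26,  31], dtype=int32))]
scene blue [(array([271.2, 249.7]), np.int32(754), array([257, 233,  30,  35], dtype=int32))]
red [(array([255.53333333, 214.66666667]), np.int32(15)), (array([251.2  , 220.925]), np.int32(40))]
blue [(array([355.91666667, 174.80555556]), np.int32(72))]
green [(array([484.82258065, 197.5       ]), np.int32(62))]
```

View pics/c3.png

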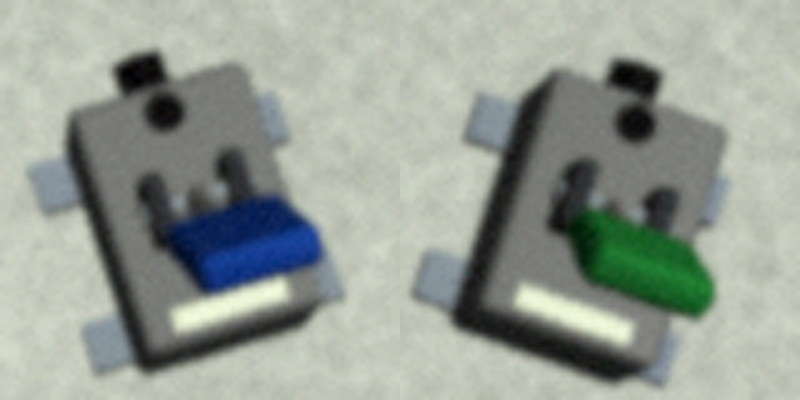

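The crop shows blue's dot at top (357.6,177) and bar at (371.2,216), and green's dot at (485,199.6) and bar at (472.8,238). Both handles lean toward the bar, so both are ON.

Run:
```python
from h import *
t=ld("top");s=ld("scene")
D=dict(red=((251.4,221.2),None,(232,251),(394.8,213.5)),green=((485,199.6),(472.8,238),(487,228.5),(152.5,248.5)),blue=((357.6,177),(371.2,216),(374.5,203.5),(272,250.5)))
for n,(dot,bar,pt,ps) in D.items():
    a=plane(t,dot,.042);p,e=tri(ray(t,pt),ray(s,ps))
    print(n,"dot",a.round(4),"paddle",p.round(4),np.round(e,4))
    if bar:
        b=plane(t,bar,.042);u=a-b;print("  bar",b.round(4),"len",np.linalg.norm(u),"yaw",np.degrees(np.arctan2(u[1],u[0])),"mid",((a+b)/2).round(4))
    else:
        u=a[:2]-p[:2];print("  yaw dot-paddle",np.degrees(np.arctan2(u[1],u[0])),np.linalg.norm(u))
        for z,q in((.059,(244.4,239)),):
            h=plane(t,q,z);u=a-h;print("  cheek",h,np.degrees(np.arctan2(u[1],u[0])),np.linalg.norm(u))
        l=[plane(t,(200+x/5,170+y/5),.042) for x,y in((275,505),(358,272))];u=l[1]-l[0];print("  edge yaw",np.degrees(np.arctan2(u[1],u[0])),np.linalg.norm(u))
    yaw=np.arctan2(u[1],u[0]);print("  hinge from paddle",p[:2]+.0296*np.array([np.cos(yaw),np.sin(yaw)]))
```

```text
red dot [0.5691 0.1646 0.042 ] paddle [0.51   0.1838 0.1045] [0.0012 0.0012]
  yaw dot-paddle -18.005432583272533 0.062154874142384846
  cheek [0.53622949 0.1730741  0.059     ] -14.54148759286766 0.037960659628128765
  edge yaw -18.57986504125563 0.0822615181524076
  hinge from paddle [0.5380298  0.17433327]
green dot [ 0.606 -0.229  0.042] paddle [ 0.5454 -0.2105  0.1026] [0.0013 0.0013]
  bar [ 0.5403 -0.205   0.042 ] len 0.06996537566797949 yaw -20.04048753335822 mid [ 0.5731 -0.217   0.042 ]
  hinge from paddle [ 0.57323185 -0.2206367 ]
blue dot [ 0.6454 -0.0141  0.042 ] paddle [ 0.585  -0.0351  0.1032] [0.0002 0.0002]
  bar [ 0.5778 -0.036   0.042 ] len 0.07106843170170038 yaw 17.95878391922274 mid [ 0.6116 -0.025   0.042 ]
  hinge from paddle [ 0.61317115 -0.02596161]
```

```bash
cat >> h.py <<'E'
H=dict(red=(.538,.1745,-18.),green=(.573,-.219,-20.))
def rel(name,off,z):
    from plant import r
    s=r.get_state();x,y,a=H[name];a=np.radians(a)
    tgt=np.array([x+off*np.cos(a),y+off*np.sin(a),z]);Rc=R.from_quat(s["eef_rot"])
    X=-np.array([np.cos(a),np.sin(a),0]);Z=np.array([0,0,-1.]);Rt=R.from_matrix(np.c_[X,np.cross(Z,X),Z])
    print(name,off,z,"turn",(Rc.inv()*Rt).as_rotvec().round(3),"shift cm",(Rc.inv().apply(tgt-s["tool_pos"])*100).round(2))
E
python3 -c "
from h import *
rel('red',-.085,.22)"
```

```text
red -0.085 0.22 turn [-0.002 -0.    -0.113] shift cm [-33.3  -25.24   2.64]
```

carry_out:
  commands:
    - [[0,0,-0.113,-33.3,-25.2,2.6,0],[0,0,-0.113,-33.3,-25.2,2.6,0],[0,0,-0.113,-33.3,-25.2,2.6,0],[0,0,-0.113,-33.3,-25.2,2.6,0],[0,0,-0.113,-33.3,-25.2,2.6,0],[0,0,-0.113,-33.3,-25.2,2.6,0],[0,0,-0.113,-33.3,-25.2,2.6,0],[0,0,-0.113,-33.3,-25.2,2.6,0],[0,0,-0.113,-33.3,-25.2,2.6,0],[0,0,-0.113,-33.3,-25.2,2.6,0]]

```text
clock: 0.93
tool_pos: [0.4571, 0.2013, 0.2206]
eef_rot: [0.156, 0.988, -0.0, -0.0]
contact_force: [0.2, 0.5, 0.0]
opening: 0.265
```

```bash
python3 -c "
from h import *
from plant import r
s=r.get_state();print(s['clock'],s['tool_pos'],s['q'].round(2),s['opening'])
rel('red',-.085,.22);rel('red',-.085,.10)"
```

```text
0.9333 [0.45713708 0.20127053 0.22055071] [-0.33  0.57 -0.28  1.96  0.25  0.64  0.49] 0.2649567910101278
red -0.085 0.22 turn [-0.    -0.     0.001] shift cm [-0.02 -0.05  0.06]
red -0.085 0.1 turn [-0.    -0.     0.001] shift cm [-0.02 -0.04 12.06]
```

carry_out:
  commands:
    - [[0,0,0,0,0,3,0],[0,0,0,0,0,6,0],[0,0,0,0,0,9,0],[0,0,0,0,0,12,0],[0,0,0,0,0,12,0],[0,0,0,0,0,12,0],[0,0,0,0,0,12,0]]

```text
clock: 1.52
tool_pos: [0.4571, 0.2037, 0.1018]
eef_rot: [0.156, 0.988, 0.0, 0.0]
contact_force: [0.2, -0.2, -0.4]
opening: 0.006
```

Run:
```python
from h import *
from plant import r
rel('red',.004,.10)
d=r.snapshot("top");cv2.imwrite("pics/t1.png",cv2.convertScaleAbs(cv2.resize(d["pixels"][140:320,120:420,::-1],None,fx=2.5,fy=2.5),alpha=1.6))
```

```text
red 0.004 0.1 turn [0.001 0.001 0.001] shift cm [-8.99 -0.28  0.19]
```

View pics/t1.png

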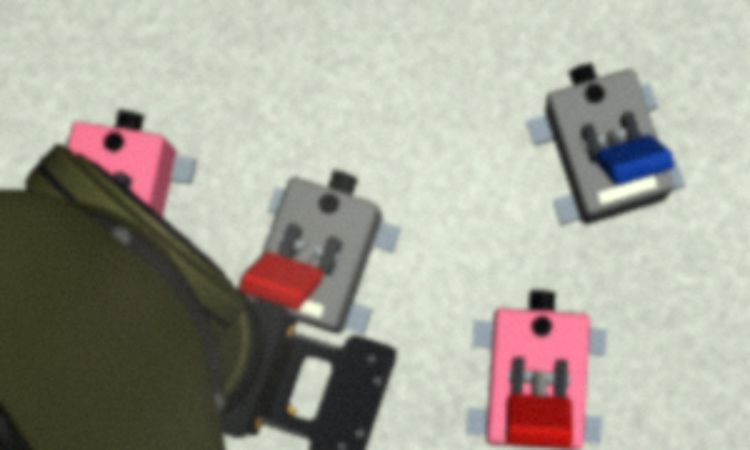

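The picture shows the gripper just behind the red paddle (crop (285,280)), nothing disturbed and blue well clear. Pushing now.

carry_out:
  commands:
    - [[0,0,0,-1.5,-0.3,0.2,0],[0,0,0,-3,-0.3,0.2,0],[0,0,0,-4,-0.3,0.2,0],[0,0,0,-5,-0.3,0.2,0],[0,0,0,-6,-0.3,0.2,0],[0,0,0,-7,-0.3,0.2,0],[0,0,0,-8,-0.3,0.2,0],[0,0,0,-9,-0.3,0.2,0],[0,0,0,-9,-0.3,0.2,0],[0,0,0,-9,-0.3,0.2,0]]

```text
clock: 2.4
tool_pos: [0.5417, 0.1725, 0.0986]
eef_rot: [0.156, 0.988, 0.0, 0.0]
contact_force: [-0.5, -0.5, 0.4]
opening: 0.002
```

carry_out:
  commands:
    - [[0,0,0,2,0,0,0],[0,0,0,4,0,-1,0],[0,0,0,4,0,-4,0],[0,0,0,4,0,-8,0],[0,0,0,4,0,-12,0],[0,0,0,4,0,-12,0]]

```text
clock: 2.9
tool_pos: [0.5068, 0.1871, 0.2255]
eef_rot: [0.156, 0.988, 0.004, 0.005]
contact_force: [0.2, 0.6, 0.5]
opening: 0.001
```

Run:
```python
from h import *
from plant import r
rel('green',-.085,.22)
d=r.snapshot("scene");cv2.imwrite("pics/s2.png",cv2.convertScaleAbs(d["pixels"][:,:,::-1],alpha=1.3))
```

```text
green -0.085 0.22 turn [0.009 0.009 0.036] shift cm [-10.32 -36.29   0.34]
```

View pics/s2.png

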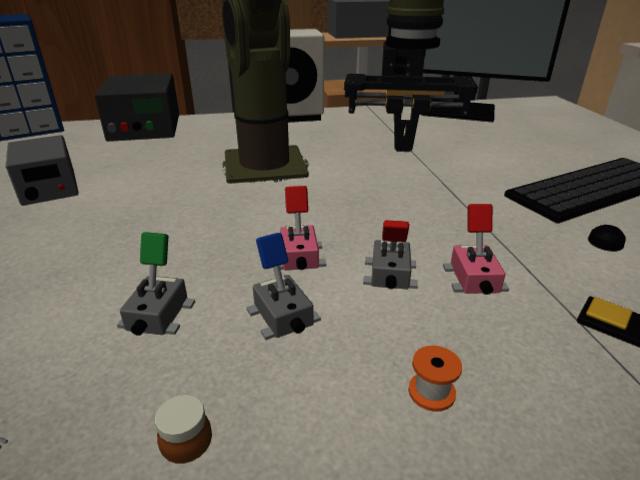

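Red now leans to the OFF side (scene (396,231)); green (153,248) and blue (272,250) are unchanged. Moving to green at height.

carry_out:
  commands:
    - [[0,0,0.035,-10.3,-36.3,0,0],[0,0,0.035,-10.3,-36.3,0,0],[0,0,0.035,-10.3,-36.3,0,0],[0,0,0.035,-10.3,-36.3,0,0],[0,0,0.035,-10.3,-36.3,0,0],[0,0,0.035,-10.3,-36.3,0,0],[0,0,0.035,-10.3,-36.3,0,0],[0,0,0.035,-10.3,-36.3,0,0],[0,0,0.035,-10.3,-36.3,0,0],[0,0,0.035,-10.3,-36.3,0,0]]

```text
clock: 3.78
tool_pos: [0.4864, -0.2027, 0.2173]
eef_rot: [0.18, 0.984, -0.003, -0.001]
contact_force: [-0.1, 0.3, -0.4]
opening: 0.002
```

```bash
python3 -c "
from h import *
rel('green',-.085,.10)"
```

```text
green -0.085 0.1 turn [-0.007 -0.001 -0.013] shift cm [-0.19  1.51 11.72]
```

carry_out:
  commands:
    - [[0,0,0,0,0,0,0],[0,0,0,0,0,0,0],[0,0,0,0,0,0,0]]

```text
clock: 4.03
tool_pos: [0.4893, -0.19, 0.2184]
eef_rot: [0.172, 0.985, 0.001, -0.0]
contact_force: [-0.4, -0.1, 0.1]
opening: 0.005
```

```bash
python3 -c "
from h import *
rel('green',-.085,.10)"
```

```text
green -0.085 0.1 turn [ 0.001 -0.001  0.003] shift cm [-0.37  0.12 11.84]
```

It has settled (the offset was servo overshoot). Descending 11.8 cm with the small x correction.

carry_out:
  commands:
    - [[0,0,0,0,0,3,0],[0,0,0,0,0,6,0],[0,0,0,0,0,9,0],[0,0,0,0,0,11.8,0],[0,0,0,0,0,11.8,0],[0,0,0,0,0,11.8,0],[0,0,0,0,0,11.8,0]]

```text
clock: 4.62
tool_pos: [0.4903, -0.191, 0.102]
eef_rot: [0.173, 0.985, 0.0, 0.001]
contact_force: [-0.0, -0.1, -0.3]
opening: 0.003
```

Run:
```python
from h import *
from plant import r
rel('green',.004,.10)
d=r.snapshot("scene");cv2.imwrite("pics/s3.png",cv2.convertScaleAbs(d["pixels"][:,:,::-1],alpha=1.3))
```

```text
green 0.004 0.1 turn [0.001 0.001 0.002] shift cm [-9.13  0.17  0.21]
```

View pics/s3.png

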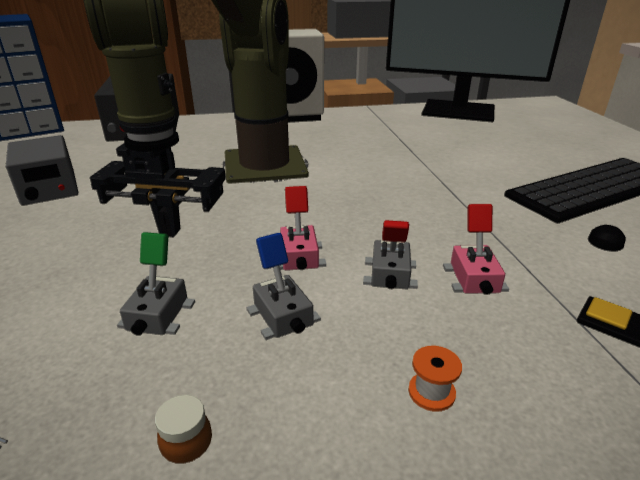

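The gripper is behind the green paddle (fingers at scene (168,215), paddle (153,248)), with clearance to blue. Pushing.

carry_out:
  commands:
    - [[0,0,0,-1.5,0.2,0.2,0],[0,0,0,-3,0.2,0.2,0],[0,0,0,-4,0.2,0.2,0],[0,0,0,-5,0.2,0.2,0],[0,0,0,-6,0.2,0.2,0],[0,0,0,-7,0.2,0.2,0],[0,0,0,-8,0.2,0.2,0],[0,0,0,-9.1,0.2,0.2,0],[0,0,0,-9.1,0.2,0.2,0],[0,0,0,-9.1,0.2,0.2,0]]

```text
clock: 5.5
tool_pos: [0.5762, -0.2214, 0.1004]
eef_rot: [0.174, 0.985, 0.0, 0.001]
contact_force: [0.2, 1.2, -0.2]
opening: 0.007
```

carry_out:
  commands:
    - [[0,0,0,2,0,0,0],[0,0,0,4,0,-1,0],[0,0,0,4,0,-4,0],[0,0,0,4,0,-8,0],[0,0,0,4,0,-12,0],[0,0,0,4,0,-12,0],[0,0,0,4,0,-12,0],[0,0,0,4,0,-12,0]]

```text
clock: 6.17
tool_pos: [0.5369, -0.2075, 0.219]
eef_rot: [0.173, 0.985, -0.0, -0.0]
contact_force: [-0.5, -0.1, 0.6]
opening: 0.005
```

Run:
```python
from h import *
from plant import r
d=r.snapshot("scene");cv2.imwrite("pics/s4.png",cv2.convertScaleAbs(d["pixels"][:,:,::-1],alpha=1.3))
```

```text
(no output)
```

View pics/s4.png

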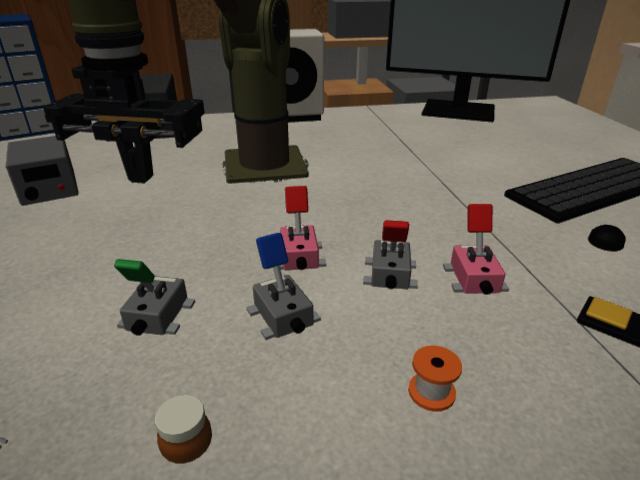

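Green now leans OFF (scene (134,271)), red is OFF (396,231), blue is still ON (272,250), both pink look-alikes are untouched, and the gripper is clear. Handing in.

```bash
python3 -c "
from plant import r
print(r.finish_job())"
```

```text
the job is handed in; nothing more can be done
None
```

I flipped the red handle on the grey base to off first, then the green one, pushing each past upright with the closed fingertips. I then lifted clear and handed the job in at about 6 s; it gave no verdict.

The last scene picture shows red and green leaning to off, blue still leaning to on, both pink look-alikes unmoved and the gripper clear of everything. I judged the leans by eye and did not measure the final angles. The tool force reported at the end of each move stayed near 1 N.

Two small mismatches came up:
- **Red's turn:** the hinge cheeks gave about 14.5 degrees, against 18 degrees from the dot, paddle and box edge; I used 18.
- **Move to green:** the tool pose read about 1.5 cm off when it arrived over green, so I let it settle and checked again before going down.

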